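# Strike the rivet setter's sprung punch

## Task

Set the pivot rivet of the scissors that lie in the red-collared rivet setter: take the hammer from its rest by the haft and give the sprung red-collared punch a brisk, square blow with the hammer's lower face (a real blow, not a slow push) so that the punch is driven fully down. Then lay the hammer back in its rest the way it was, head in the pocket and haft in the fork. Do not touch the punches or setters with the gripper, leave the blue-collared punch up, and do not disturb the oil can, the pliers or the tray of rivets.

Things in the scene. Friction and masses are not known exactly. Their poses are not given: they have to be found in the camera images.
- hammer_grip (a point): Best grasp point on the axis of the riveting hammer's wooden haft (hammer about 340 g, 273 mm long). It lies level, one striking face down; the haft axis is about 50 mm above the table. Haft 22 mm wide to grip; from 40 to 110 mm behind the head's centre it is free at the sides and down to the 10 mm board. Axes: y along the haft to the head, x along the head, up in the rest.
- hammer_head (a point): Centre of the steel hammer head, on the haft axis, 75 mm ahead of hammer_grip. The head is 72 mm long (each striking face lies 36 mm from this point along x), 19 mm along the haft and up to 25 mm across. Same axes as hammer_grip. A blow tends to turn the haft in the fingers by a few degrees, so grip it firmly.
- hammer_rest: Fixed wooden rest, board 262 x 72 x 10 mm. Origin mid-underside; x along the board to the head end. At x = 90 to 136 mm an open-topped pocket for the head: rubber floor 14 mm above the table, 35 mm wide in y, flared cheeks to 48 mm height. At x = -80 mm a fork, slot 28 mm wide, flared above, 70 mm high, whose saddle carries the haft's tail.
- rest_grip (a point): Fixed point of the hammer rest (x = 45 mm, y = 0, z = 50 mm in its frame), where hammer_grip lies when the hammer is in its rest; the axes are those of the rest.
- red_setter: The red-collared rivet setter, a fixed grey C-frame on a 110 x 80 mm base, 102 mm high without its punch. Origin on the table under the punch axis; x points to its column. Scissors with red and blue loops lie on its anvil across y, below 45 mm height, up to 95 mm to one side. Nothing of it is higher than the punch's top.
- red_top (a point): Middle of the flat round top of the red-collared steel punch, which is what is to be struck: 32 mm in diameter (its red plastic collar, just below, 39 mm), 140 mm above the table when up.
- red_punch (a joint): Travel of the red-collared punch: 0 up, 0.024 m fully down on its stop. A spring brings it back up by itself; it takes about 1 N to start it and 2.5 N to hold it fully down. A brisk blow sends it down at 0.1 m/s or more; the hammer should follow through to the stop.
- blue_setter: The other rivet setter, of the same make and size, with a blue collar and no scissors in it. Not to be used. Origin as for red_setter. The two may stand in either place, about 0.22 m apart.
- blue_punch (a joint): Travel of the blue-collared punch, 0 up; same spring. To be left up.
- can: Oil can, white with a dark red band, 38 mm in diameter, 118 mm high to the spout's tip, standing loose in front of the setters. Origin under its centre. To be left alone.
- rivets: Grey tray of rivets, 73 x 101 x 20 mm, loose behind the setters. Origin under its centre. To be left alone.
- nippers: Flat-nose pliers with red grips, 175 x 54 x 13 mm, lying loose in front of the setters. Origin under the centre. To be left alone.
- mallet: The hammer as a whole, used only to judge that it is at rest; its origin lies beside the middle of the haft, 12.5 mm from the haft axis along z and 45 mm behind hammer_grip.

How it is judged (in metres and radians):
On the way, in this order (a step that is already met when the one before it is completed fails the run):
1. the hammer is lifted out of its rest (height (world z) of hammer_grip above 0.1 m), for 0.1 s.
2. a blow of the upright hammer head, centred within 20 mm of the red-collared punch, sends it down faster than 0.05 m/s in mid-stroke (4 to 16 mm) (value of joint red_punch between 0.004 and 0.016 m and velocity of joint red_punch above 0.05 m/s and horizontal distance between hammer_head and red_top below 0.02 m and z of hammer_head in the frame of red_top above 0.02 m and angle between the x axis of hammer_head and the z axis of red_setter, either way round below 0.45 rad).
3. the hammer head drives the red-collared punch fully down (past 20 of its 24 mm) (value of joint red_punch above 0.02 m and horizontal distance between hammer_head and red_top below 0.02 m and z of hammer_head in the frame of red_top above 0.02 m and angle between the x axis of hammer_head and the z axis of red_setter, either way round below 0.45 rad).
At the end, for the whole second after the job is handed in: The hammer lies still in its rest as it was found: grip point within 25 mm of its place, haft within 0.2 rad of the rest's line, head within 0.45 rad of upright; the red-collared punch has sprung back up (within 4 mm) (distance between hammer_grip and rest_grip below 0.025 m and angle between the y axis of hammer_head and the x axis of hammer_rest, either way round below 0.2 rad and angle between the x axis of hammer_head and the z axis of hammer_rest, either way round below 0.45 rad and linear speed of mallet below 0.02 m/s and value of joint red_punch below 0.004 m); the robot touches nothing.
It fails at once if the blue-collared punch is pressed (value of joint blue_punch above 0.004 m).
It fails at once if the gripper or arm touches the red-collared setter or its punch (contact force between any of the fingers, the arm and red_setter above 1.5 N).
It fails at once if the gripper or arm touches the blue-collared setter (contact force between any of the fingers, the arm and blue_setter above 1.5 N).
It fails at once if the oil can, rivet tray or pliers are moved by more than 30 mm, or the can tips over (distance of any of can, rivets, nippers from where it was at the start of the episode above 0.03 m or angle between can's own z axis and vertical above 0.5 rad).
It also fails if it takes over 45 s, if anything falls off the work surface, if the arm or the gripper's body presses on something with over 40 N, if the wrist force passes 120 N, or if a joint passes its speed limit or range.

## Robot

A 6-joint arm with a two-finger parallel gripper is mounted at the origin on the work surface; the furniture and walls round the work are solid. World frame = base frame: x ahead of the robot, y to its left, z up, the work surface at z = 0. Lengths are in m, angles in degrees, forces in N, time in s.
With the tool pointing down it reaches from about 0.35 to 0.875 m from the base axis. Payload 4.2 kg.
Tool frame: the origin (TCP) lies midway between the tips of the shut fingers; the grasp point (between the pads) lies 19 mm behind it; z points along the fingers, y is the line along which they close (so a half turn about z gives the same grasp; the last joint's range is limited). The gripper opens to 87 mm and grips with 3 to 60 N. Pads are 19 mm wide; open, the fingers measure 117 mm over their backs; the gripper's body (75 mm by 190 mm) begins 51 mm behind the grasp point.
Start: joints at [91.307, 22.042, 0.453, 0, -68.411, -14.817], TCP at [0.146, 0.608, 0.191] pointing down, gripper open.
Joint ranges: [-179.83, 179.83], [-69.29, 118.12], [-61.27, 80.66], [-181.25, 117.63], [-171.15, -9.14], [-177.46, 177.46]. Speed limits (degrees/s): [159.86, 159.86, 180, 180, 180, 180].

## Interface

Orientations are given as [roll, pitch, yaw] about the fixed x, y, z axes, in that order (R = Rz(yaw) Ry(pitch) Rx(roll)).
In Python, from workcell import env gives the robot as it stands. The module is installed in compiled form; this text tells all that it offers. Calls block until the motion is done:
- env.goto(position, orientation): joint-space move of the TCP to a pose.
- env.move_straight(position, rotation=None, rate=0.15, force_limit=None): straight line of the TCP; rotation=None keeps the orientation; rate is the mean speed in m/s. With force_limit (N) it stops when the force on the tool has changed by that much, and returns True; else False.
- env.set_joints(angles): joint-space move.
- env.gripper_to(opening, grasp_force=None): opening from 0.0 (shut) to 1.0 (fully open); grasp_force is the grip in N (None keeps the last); returns when the fingers have stopped.
- env.dwell(seconds).
- env.inverse_kinematics(position, orientation): joint angles nearest the present ones, or None.
- env.read_state(): the state.
- env.grab_frame(name): name is "side" or "top"; returns a dict with "image" (420x560x3 uint8, blue, green, red), "fx", "fy", "cx", "cy" (pixels), "position" and "orientation" of the camera in the world. Camera axes: x right, y up, looking along -z (the intrinsics and any distortion apply to the point x, -y, -z); pixel columns grow to the right and rows downward; lengths in m; the calibration is good to about 2 mm. A picture is of the moment at which its call begins. There is no depth.
A pose or a line that the arm cannot do raises env.Unreachable and nothing moves.
- env.close_job(): hands the job in; it is judged then, once.
Trained networks look in a picture, given as the dict that the camera call returned (one of the last four; its "shot" number tells which), for a name from the list of things; names that differ only in an ending like _2 or _b are one class to them, and where a whole thing is asked for, a point or a joint stands for the part that bears it (a point fixed in the world has none). Each returns a list of dicts, best first, with "score" (0 to 1); they miss things now and then, are a little off and sometimes report something else, mostly with a low value. They report only what shows in the picture. A call takes as long as a camera call.
- env.search_frame(picture, thing): "xyz" ([x, y, z] in m, in world coordinates, good to about 4 mm: the middle of the surface that is visible of it).
- env.trace(picture, thing): "mask" (420x560 bool, what is visible of it).
The state is a dict: "clock": time; "joint_positions": joint angles; "qvel": joint speeds; "joint_torque": joint torques, N m; "position": TCP position; "tool_rot": TCP orientation; "force": force on the tool from outside, world axes, zero at the start; "wrist_torque": the same for the moment, N m; "opening": opening from 0.0 (shut) to 1.0 (fully open); "finger_force": force on a finger pad.
Only numpy, scipy, OpenCV 4.12 (cv2) and the standard library are available. Lean on these libraries where they do the work, as an engineer would, in place of code of your own. Each camera call takes 0.05 s, during which the arm holds its last target. There are 200 camera calls.

## Working session

There is one attempt and no reset: what is moved stays moved. The work goes in short steps, each a Python script; the robot and the scene stay as the last script left them, time stands still between calls to the robot, and variables do not carry over. Pictures are saved under pics/ and viewed, at most 10 in all, crops included, and the job is handed in when it is done.

```bash
mkdir -p pics; python3 - <<'E'
from workcell import env
import cv2,numpy as np
for n in("top","side"):
    p=env.grab_frame(n); cv2.imwrite(f"pics/a_{n}.png",p["image"])
    print(n,{k:np.round(p[k],3).tolist() if k!="image" else 0 for k in p if k not in("image","shot")})
    for t in("hammer_grip","hammer_head","hammer_rest","red_setter","red_top","blue_setter","can","rivets","nippers"):
        print(t,[(round(d["score"],2),np.round(d["xyz"],3).tolist()) for d in env.search_frame(p,t)[:2]])
print(env.read_state())
E
```

```text
top {'fx': 501.828, 'fy': 501.828, 'cx': 266.858, 'cy': 205.015, 'position': [0.297, -0.104, 1.385], 'orientation': [8.442, -1.7, -88.417]}
hammer_grip [(0.7, [0.39, 0.126, 0.056])]
hammer_head []
hammer_rest [(0.84, [0.392, 0.109, 0.007])]
red_setter [(0.71, [0.471, -0.366, 0.037])]
red_top [(0.72, [0.467, -0.376, 0.14])]
blue_setter [(0.7, [0.507, -0.166, 0.013])]
can [(0.64, [0.383, -0.206, 0.063])]
rivets [(0.8, [0.645, -0.26, 0.003])]
nippers [(0.55, [0.316, -0.369, 0.01]), (0.17, [0.382, -0.208, 0.064])]
side {'fx': 396.619, 'fy': 396.619, 'cx': 280.017, 'cy': 214.129, 'position': [0.116, -0.865, 0.761], 'orientation': [52.478, -0.937, -25.587]}
hammer_grip [(0.87, [0.41, 0.088, 0.058])]
hammer_head [(0.86, [0.414, 0.088, 0.056])]
hammer_rest [(0.72, [0.396, 0.098, 0.005])]
red_setter [(0.73, [0.469, -0.389, 0.038]), (0.18, [0.408, 0.088, 0.057])]
red_top [(0.5, [0.47, -0.385, 0.138])]
blue_setter [(0.91, [0.51, -0.18, 0.023])]
can [(0.83, [0.382, -0.216, 0.048])]
rivets [(0.78, [0.65, -0.261, 0.005])]
nippers [(0.83, [0.319, -0.38, 0.012]), (0.74, [0.383, -0.217, 0.045])]
{'clock': 1.0, 'joint_positions': array([ 9.13080381e+01,  2.20414896e+01,  4.53551363e-01,  4.34471477e-04,
       -6.84122079e+01, -1.48168968e+01]), 'qvel': array([-0.08346147, -0.07783884,  0.04013111, -0.07995151, -0.08884829,
        0.00973267]), 'joint_torque': array([-9.28955524e-04, -3.90475273e+01,  1.87623006e+01,  4.22459319e+00,
        1.54587300e-02, -2.14024340e-05]), 'position': array([0.14596817, 0.60769693, 0.19065954]), 'tool_rot': array([ 1.79999962e+02, -4.27922640e-04, -1.35086988e+01]), 'force': array([ 0.92795396, -0.11265026,  0.06324317]), 'wrist_torque': array([ 0.00157626, -0.02786414, -0.04434534]), 'finger_force': 0.0, 'opening': 1.0027540178334267}
```

View pics/a_top.png

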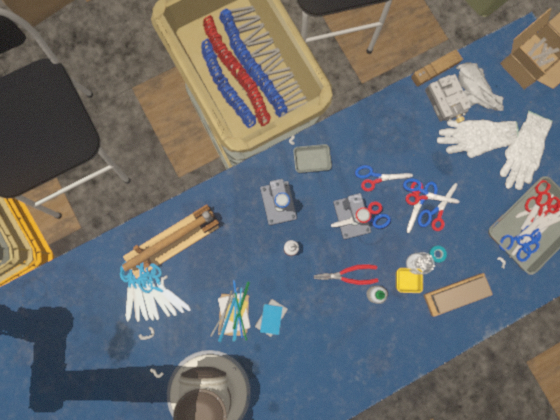

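View pics/a_side.png

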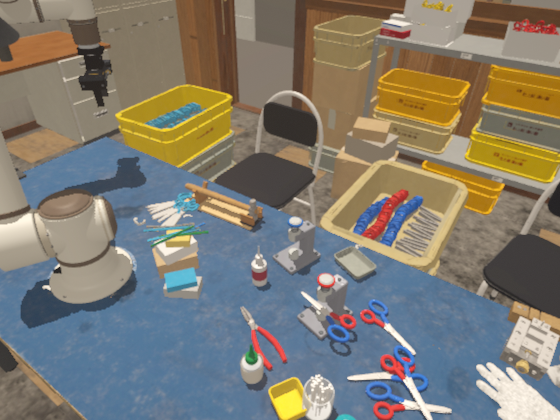

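The top view shows the hammer from its tail near (125,262) to its head near (207,215). The red punch top is near (363,215) and the blue one near (283,200). The can is at (291,247) and the pliers at (345,274). The side view agrees with this. Next I'll refine the haft line and the punch top.

```bash
cat > h.py <<'E'
from workcell import env
import cv2,numpy as np
from scipy.spatial.transform import Rotation as Rn
def R(p): return Rn.from_euler("xyz",p["orientation"],degrees=True).as_matrix()
def unproj(p,uv,z):
    d=R(p)@np.array([(uv[0]-p["cx"])/p["fx"],-(uv[1]-p["cy"])/p["fy"],-1]); c=np.array(p["position"])
    return c+d*(z-c[2])/d[2]
def proj(p,X):
    q=R(p).T@(np.array(X)-p["position"]); return np.array([p["cx"]+p["fx"]*q[0]/-q[2],p["cy"]+p["fy"]*q[1]/q[2]])
E
python3 - <<'E'
from h import *
ims=[]
for n,box,bh in(("top",(335,190,60,50),(115,200,110,75)),("side",(300,262,60,50),(180,175,100,65))):
    p=env.grab_frame(n); im=p["image"]
    x,y,w,h=box
    hsv=cv2.cvtColor(im,cv2.COLOR_BGR2HSV)
    for nm,z in(("hammer_grip",.061),("red_top",.14),("hammer_rest",.01)):
        r=env.trace(p,nm)
        if not r: print(n,nm,"none");continue
        m=r[0]["mask"]; v,u=np.nonzero(m); rect=cv2.minAreaRect(np.c_[u,v].astype(np.float32))
        print(n,nm,round(r[0]["score"],2),m.sum(),np.round(rect[0],1),np.round(rect[1],1),round(rect[2],1))
        b=cv2.boxPoints(rect); e=[(b[i]+b[(i+1)%4])/2 for i in range(4)]
        print("  edge mids @z",[np.round(unproj(p,q,z)[:2],3).tolist() for q in e])
        c=cv2.findContours(m.astype(np.uint8),0,2)[0]; im=im.copy() if nm=="hammer_grip" else im
        if nm=="hammer_grip": mk=c
    tri=[]
    for (x,y,w,h),k in((box,1),(bh,0)):
        c=cv2.resize(p["image"][y:y+h,x:x+w],(400,int(400*h/w)),interpolation=cv2.INTER_CUBIC)
        s=400/w
        if not k:
            for q in mk: cv2.polylines(c,[((q-[x,y]+.5)*s).astype(np.int32)],True,(0,255,0),1)
        for i in range(0,w,10): cv2.putText(c,str(x+i),(int(i*s),10),0,.35,(0,255,255)); cv2.line(c,(int(i*s),12),(int(i*s),18),(0,255,255))
        for i in range(0,h,10): cv2.putText(c,str(y+i),(0,int(i*s)+4),0,.35,(0,255,255))
        tri.append(cv2.copyMakeBorder(c,0,max(0,300-c.shape[0]),0,0,0)[:300] if c.shape[0]<300 else c[:300])
    ims.append(np.hstack(tri))
cv2.imwrite("pics/b.png",np.vstack(ims))
E
```

```text
top hammer_grip 0.98 973 [167. 241.] [ 10.5 105.4] 58.3
  edge mids @z [[0.402, 0.129], [0.468, 0.007], [0.379, 0.114], [0.315, 0.233]]
top red_top 0.58 195 [362.5 215. ] [14. 15.] 90.0
  edge mids @z [[0.483, -0.377], [0.466, -0.396], [0.447, -0.377], [0.465, -0.358]]
top hammer_rest 0.74 1152 [277.5 201.6] [43.  28.7] 77.9
  edge mids @z [[0.572, -0.155], [0.523, -0.207], [0.455, -0.182], [0.503, -0.13]]
side hammer_grip 0.78 627 [223.9 195.6] [79.6 18.7] 24.4
  edge mids @z [[0.327, 0.244], [0.43, 0.147], [0.472, -0.016], [0.378, 0.07]]
side red_top 0.83 249 [326.8 281.9] [18.3 16.6] 69.4
  edge mids @z [[0.47, -0.369], [0.482, -0.393], [0.457, -0.416], [0.444, -0.393]]
side hammer_rest 0.74 1118 [225.  206.6] [76.9 26.3] 23.6
  edge mids @z [[0.329, 0.249], [0.445, 0.175], [0.478, 0.001], [0.372, 0.067]]
```

View pics/b.png

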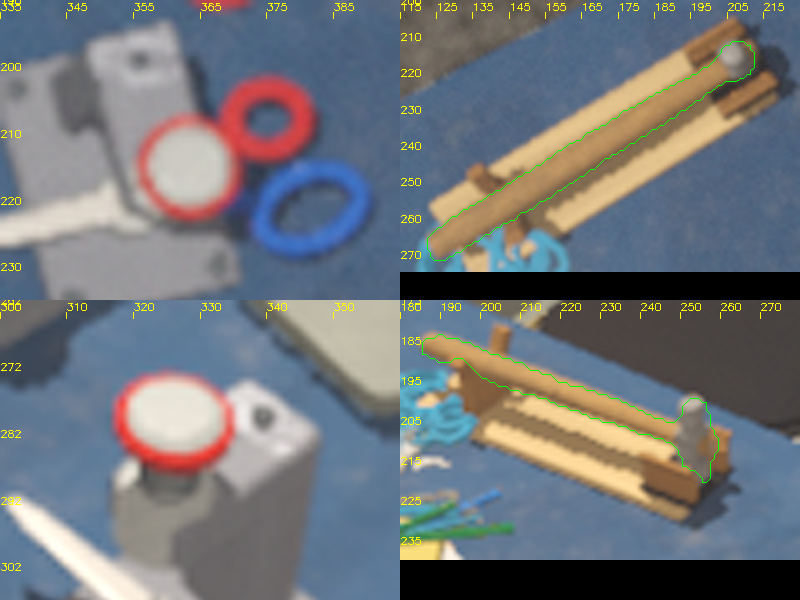

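The crops put the red top's centre at (363,214.4) in the top view and (325.8,278.6) in the side view. The hammer's upper face is at (206,214.6) in the top view and about (252.5,199) in the side view. The haft mask fits well in the top view.

```bash
python3 - <<'E'
from h import *
T=env.grab_frame("top"); S=env.grab_frame("side")
print("red",unproj(T,(363,214.4),.14),unproj(S,(325.8,278.6),.14))
print("headtop",unproj(T,(206.1,214.6),.086),unproj(S,(252.2,199.3),.086))
m=env.trace(T,"hammer_grip")[0]["mask"]; v,u=np.nonzero(m)
P=np.array([unproj(T,q,.052)[:2] for q in zip(u,v)])
d0=np.array([.5,-.87]); s=P@d0; k=(s>s.min()+.02)&(s<s.max()-.05)
vx,vy,x0,y0=cv2.fitLine(P[k].astype(np.float32),cv2.DIST_HUBER,0,.01,.01).ravel()
d=np.array([vx,vy]); d*=np.sign(d@d0); c=np.array([x0,y0]); n=np.array([-d[1],d[0]])
t=(P-c)@d; print("line",c,d,np.degrees(np.arctan2(d[1],d[0])),"tail",c+d*t.min(),"len to headmask end",np.ptp(t))
for X in(unproj(T,(206.1,214.6),.086)[:2],unproj(S,(252.2,199.3),.086)[:2]): print("head along/off",(X-c)@d,(X-c)@n,"grip",X-.075*d)
print("tail+188", c+d*(t.min()+.188))
h=c+d*(((unproj(T,(206.1,214.6),.086)[:2]-c)@d)); g=h-.075*d
yaw=np.degrees(np.arctan2(d[1],d[0]))
for y in(yaw+90,yaw-90):
  print(y,[None if q is None else np.round(q,1) for q in(env.inverse_kinematics([*g,.031],[180,0,y]),env.inverse_kinematics([.4,-.345,.2],[180,0,y+35]),env.inverse_kinematics([.4,-.345,.2],[180,0,y]))])
E
```

```text
red [ 0.46678013 -0.37863035  0.14      ] [ 0.46600088 -0.38367995  0.14      ]
headtop [0.46069714 0.01998312 0.086     ] [0.46220498 0.02046822 0.086     ]
line [0.38181564 0.1367282 ] [ 0.5584622 -0.82953  ] -56.050488 tail [0.31623746 0.23413689] len to headmask end 0.2713100828074334
head along/off 0.14089588287786925 0.00023685286209963337 grip [0.41881247 0.08219787]
head along/off 0.14133554580022487 0.0017585617626735101 grip [0.42032031 0.08268297]
tail+188 [0.42122835 0.07818525]
33.949512 [array([ 33.1,  14.7, -38.6,   0. , -36.8,  90.9]), None, array([-23.2,  12.2, -12.2,   0. , -65.6, 147.1])]
-146.05049 [array([ 33.1,  14.7, -38.6,  -0. , -36.8, -89.1]), array([-23.2,  12.2, -12.2,   0. , -65.6,   2.1]), array([-23.2,  12.2, -12.2,   0. , -65.6, -32.9])]
```

```bash
python3 - <<'E'
from h import *
g=[.4195,.082]; o=[180,0,-56]
env.goto([*g,.15],o); env.gripper_to(.7)
env.move_straight([*g,.031],rate=.12)
env.gripper_to(0,60); s=env.read_state(); print(s["clock"],s["opening"],s["finger_force"],s["position"])
env.move_straight([*g,.2],rate=.12); s=env.read_state(); print(s["clock"],s["opening"],s["force"],s["wrist_torque"])
p=env.grab_frame("side"); q=env.grab_frame("top"); cv2.imwrite("pics/c.png",np.vstack([cv2.resize(x["image"][130:280,100:320],(650,300),interpolation=2) for x in(p,q)]))
E
```

```text
6.775 0.0017022546666031707 0.0 [0.41948738 0.08199129 0.03098396]
8.3333 0.007091827950170726 [ 0.32100117 -0.13444113  0.2096658 ] [ 0.00402636 -0.0239399   0.03922687]
```

View pics/c.png

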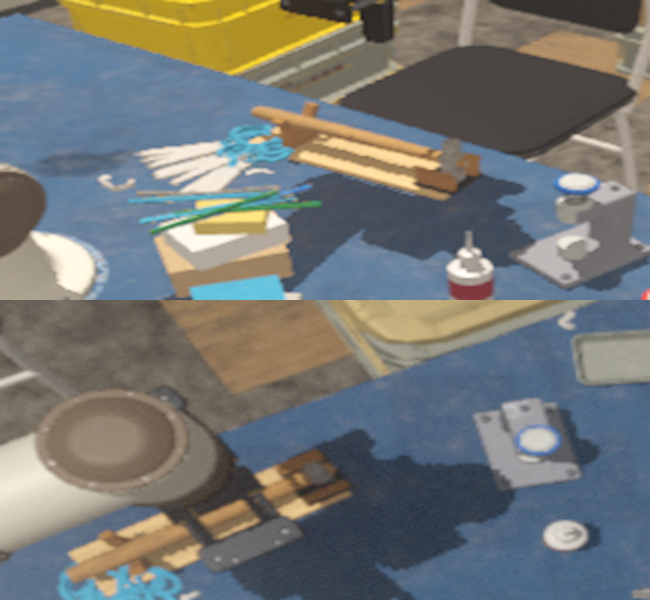

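The grasp missed: the opening is about 0 and the hammer is still in its rest. I'll look at the full frames.

```bash
python3 - <<'E'
from h import *
p=env.grab_frame("side"); q=env.grab_frame("top"); s=env.read_state(); print(s["position"],s["tool_rot"],s["opening"],s["joint_positions"])
for z in(0.05,.2,.3): print(z,proj(p,[.4195,.082,z]),proj(q,[.4195,.082,z]))
a=p["image"][0:300,60:380];b=q["image"][100:400,0:300]
cv2.imwrite("pics/d.png",np.hstack([cv2.resize(a,(400,375)),cv2.resize(b,(400,400))[:375]]))
E
```

```text
[0.41930737 0.08188841 0.19956663] [ 1.79940386e+02  4.22217522e-03 -5.60015154e+01] 0.007635300849352641 [ 3.30126331e+01  1.88952613e+00 -2.44662553e+01 -3.56474907e-03
 -6.37038966e+01  9.87434621e-01]
0.05 [231.88426136 201.59937013] [183.22372928 230.97614076]
0.2 [228.83051161 158.50585469] [174.64219847 224.90417627]
0.3 [226.50240304 125.65234977] [167.61938041 219.93509757]
```

View pics/d.png

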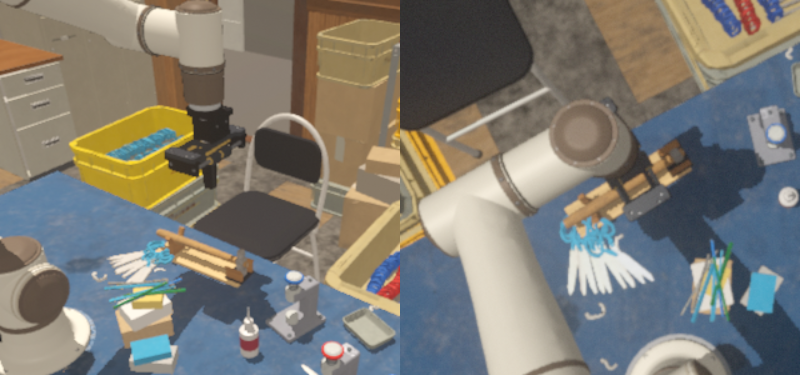

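```bash
python3 - <<'E'
from h import *
env.gripper_to(1.0); s=env.read_state(); print(s["opening"],s["clock"])
r=env.move_straight([.4195,.082,.031],rate=.12,force_limit=12); s=env.read_state(); print(r,s["opening"],s["position"],s["force"],s["finger_force"])
p=env.grab_frame("side"); q=env.grab_frame("top")
print(proj(p,[.4195,.082,.05]),proj(q,[.4195,.082,.05]))
a=p["image"][120:230,165:275];b=q["image"][170:280,125:235]
cv2.imwrite("pics/e.png",np.hstack([cv2.resize(x,(400,400),interpolation=2) for x in(a,b)]))
for t,pp in(("hammer_grip",p),("hammer_grip",q)): print([(round(d["score"],2),np.round(d["xyz"],3)) for d in env.search_frame(pp,t)[:1]])
E
```

```text
0.9985849349972096 10.05
False 0.9993813322007017 [0.41995227 0.08226434 0.03149305] [-0.4817898  -0.24431894  0.36168687] 0.0
[231.88426136 201.59937013] [183.22372928 230.97614076]
[(0.56, array([0.426, 0.062, 0.056]))]
[(0.95, array([0.369, 0.148, 0.059]))]
```

View pics/e.png

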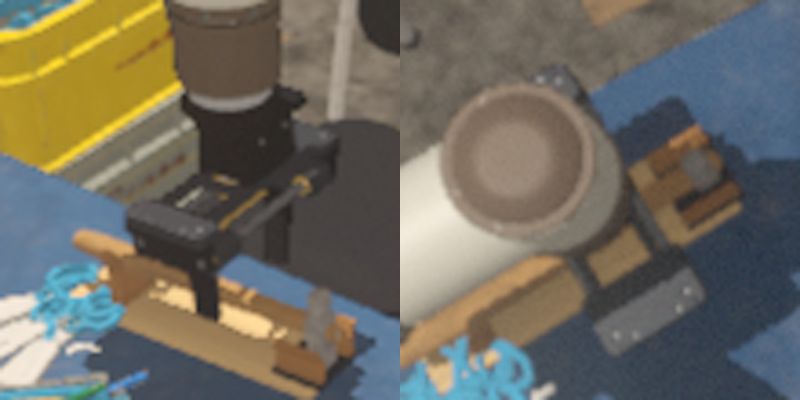

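The fingers straddle the haft properly: the near finger is at crop (205,310), with the haft behind it. I'll close and watch the opening.

```bash
python3 - <<'E'
from h import *
for o,f in((.5,20),(.3,20),(.2,20),(0.1,40)):
    env.gripper_to(o,f); s=env.read_state(); print(o,s["clock"],s["opening"],s["finger_force"],s["force"],s["wrist_torque"])
p=env.grab_frame("side"); q=env.grab_frame("top")
a=p["image"][120:230,165:275];b=q["image"][170:280,125:235]
cv2.imwrite("pics/f.png",np.hstack([cv2.resize(x,(400,400),interpolation=2) for x in(a,b)]))
E
```

```text
0.5 12.7917 0.5046926235964446 0.0 [-0.14563179 -0.33021695  0.35353089] [ 0.09139864 -0.01919965  0.02659338]
0.3 13.4333 0.3010096541049307 0.0 [ 0.09925903  0.33624335 -0.07428558] [0.0154779  0.03087581 0.01359519]
0.2 13.9333 0.19905650498385608 0.0 [ 0.93842158 -0.32205413 -0.81032696] [ 0.10671641 -0.00170301 -0.03599328]
0.1 14.4333 0.10447492557044578 0.0 [-0.53817827  0.10591791  0.43345801] [-0.01056328  0.00084646 -0.04560572]
```

View pics/f.png

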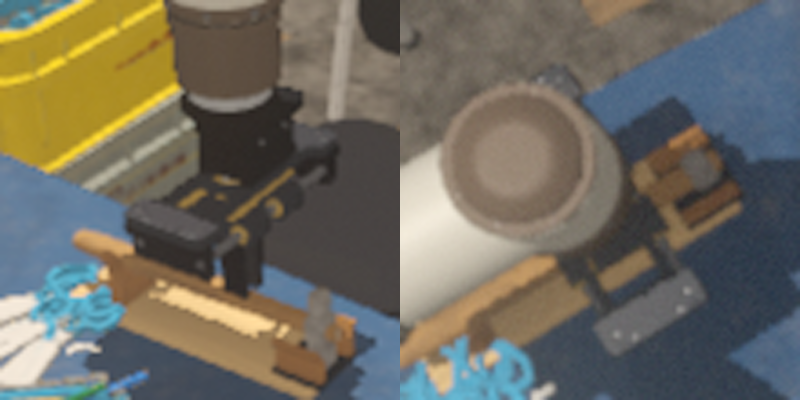

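```bash
python3 - <<'E'
from h import *
p=env.grab_frame("side"); s=env.read_state(); print(s["position"],s["clock"])
f=lambda X:((proj(p,X)-[165,120])*400/110).round(0)
for z in(.031,.045,.06,.07): print(z,"open near finger",f([.377,.0535,z]),"now near",f([.41,.0755,z]),"far",f([.429,.0885,z]))
for k in(0,.06,.12,.2): print("haft axis back from grip",k,f([.4195-.5585*k,.082+.8295*k,.05]))
print("haft head",f([.4615,.02,.05]),"headtop",f([.4615,.02,.086]))
im=p["image"][150:225,175:275]; cv2.imwrite("pics/g.png",cv2.resize(im,(800,600),interpolation=cv2.INTER_LANCZOS4))
E
```

```text
[0.41949647 0.08200221 0.03098969] 14.5833
0.031 open near finger [208. 346.] now near [237. 322.] far [252. 308.]
0.045 open near finger [207. 333.] now near [236. 308.] far [251. 295.]
0.06 open near finger [205. 318.] now near [234. 294.] far [251. 280.]
0.07 open near finger [204. 308.] now near [234. 284.] far [250. 270.]
haft axis back from grip 0 [243. 297.]
haft axis back from grip 0.06 [186. 275.]
haft axis back from grip 0.12 [131. 254.]
haft axis back from grip 0.2 [ 61. 228.]
haft head [318. 325.] headtop [317. 289.]
```

View pics/g.png

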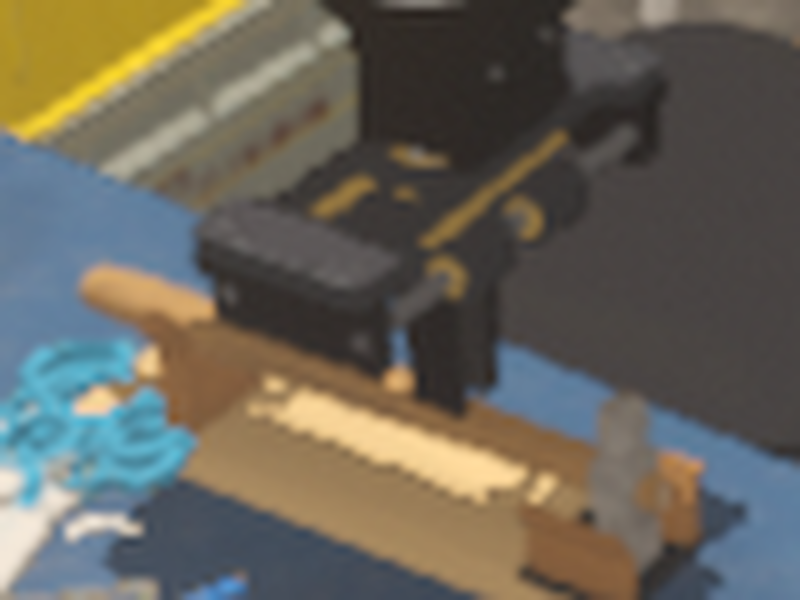

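The fingertips show at about z≈0.058 by camera, while the robot reports 0.031. The tool sits roughly 27 mm higher than it says, so the fingers closed just above the haft. I'll open and probe down gently to the board (10 mm) to measure the real offset.

```bash
python3 - <<'E'
from h import *
env.gripper_to(.75,60)
r=env.move_straight([.4195,.082,-.022],rate=.05,force_limit=5); s=env.read_state(); zc=s["position"][2]; print(r,zc,s["clock"],s["force"])
p=env.grab_frame("top")
print("plate",unproj(p,(193.75,255.3),.12)[:2],"expected",np.array([.4195,.082])-.095*np.array([.83,.56]))
E
```

```text
True -0.021450248418941303 16.725 [-0.66913998 -0.26122823  4.99351667]
plate [0.3528988  0.04286467] expected [0.34065 0.0288 ]
```

Contact came at a reported z of -0.0215 with the board at 10 mm, so true z ≈ reported + 0.031. I'll rise 21 mm and grasp.

```bash
python3 - <<'E'
from h import *
env.move_straight([.4195,.082,-.0005],rate=.08)
env.gripper_to(0,60); s=env.read_state(); print(s["clock"],s["opening"],s["finger_force"],s["force"],s["position"])
if s["opening"]>.15:
    env.move_straight([.4195,.082,.16],rate=.15); s=env.read_state(); print(s["clock"],s["opening"],s["force"],s["wrist_torque"],s["position"])
    p=env.grab_frame("side"); q=env.grab_frame("top")
    for t in("hammer_head","hammer_grip"):
        for x in(p,q): print(t,[(round(d["score"],2),np.round(d["xyz"],3)) for d in env.search_frame(x,t)[:1]])
    m=env.trace(p,"hammer_head")
    a=p["image"][110:230,160:280].copy(); b=q["image"][170:290,110:230]
    cv2.imwrite("pics/i.png",np.hstack([cv2.resize(x,(400,400),interpolation=2) for x in(a,b)]))
    print([ (proj(x,X)-o)*400/120 for x,o in((p,[160,110]),(q,[110,170])) for X in([.4615,.02,.21],[.4615,.02,.246])])
E
```

```text
18.0 0.24425975826108218 59.64498808043572 [ 0.77630983  0.37604302 -0.3212253 ] [ 0.41972895  0.08213811 -0.00044392]
19.2167 0.24719709766638792 [-0.46618552  0.3749049  -2.09241139] [ 0.08226303 -0.02736915 -0.00774967] [0.41856302 0.08159759 0.15893316]
hammer_head [(0.71, array([0.444, 0.035, 0.214]))]
hammer_head [(0.88, array([0.366, 0.159, 0.217]))]
hammer_grip [(0.7, array([0.439, 0.038, 0.214]))]
hammer_grip [(0.55, array([0.369, 0.153, 0.219]))]
[array([302.7757365 , 175.02059975]), array([301.50248911, 136.00318764]), array([304.57417684, 125.12171709]), array([299.35986998, 117.68080001])]
```

View pics/i.png

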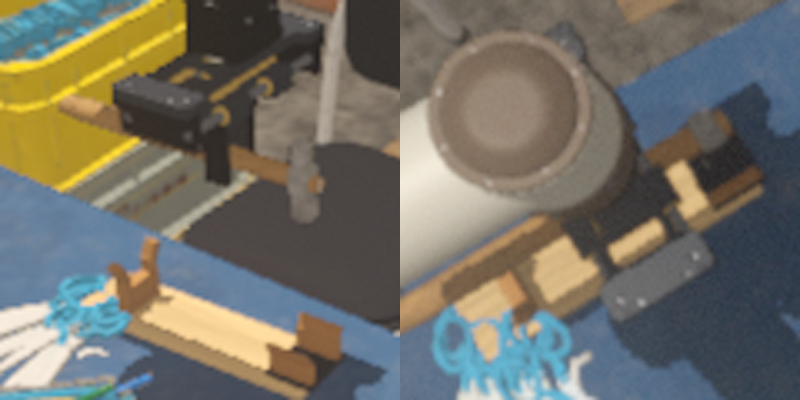

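The hammer is held (opening 0.247, 60 N). The head is at side crop (303,182), drooping slightly, a few mm lower than predicted. Next I'll hover over the red punch and check the alignment.

```bash
python3 - <<'E'
from h import *
env.move_straight([.4195,.082,.22],rate=.25)
env.goto([.3985,-.349,.21],[180,0,-25])
s=env.read_state(); print(s["clock"],s["opening"],s["position"],s["tool_rot"])
p=env.grab_frame("side"); q=env.grab_frame("top"); out=[]
for x in(p,q):
    im=x["image"].copy()
    u,v=proj(x,[.4665,-.381,.2]).astype(int); x0,y0=u-60,v-50
    c=cv2.resize(im[y0:y0+120,x0:x0+120],(400,400),interpolation=2); f=lambda X:tuple(int(k) for k in(proj(x,X)-[x0,y0]+.5)*400/120)
    cv2.drawMarker(c,f([.4665,-.381,.14]),(0,255,255),0,12); cv2.drawMarker(c,f([.4665,-.381,.26]),(0,255,0),0,12); cv2.drawMarker(c,f([.4665,-.381,.296]),(255,0,255),0,12); cv2.drawMarker(c,f([.4665,-.381,.224]),(255,255,0),0,12)
    out.append(c); print(x0,y0)
    m=env.trace(x,"hammer_head")
    if m:
        vv,uu=np.nonzero(m[0]["mask"]); k=uu>np.percentile(uu,97); print(m[0]["score"],len(uu),uu.min(),uu.max(),vv.min(),vv.max())
cv2.imwrite("pics/j.png",np.hstack(out))
E
```

```text
21.55 0.2438420990192168 [ 0.39863839 -0.34836482  0.20953768] [-1.79988615e+02  5.13264906e-02 -2.49652251e+01]
267 207
0.92 1184 199 338 219 251
309 161
0.71 763 323 360 248 312
```

View pics/j.png

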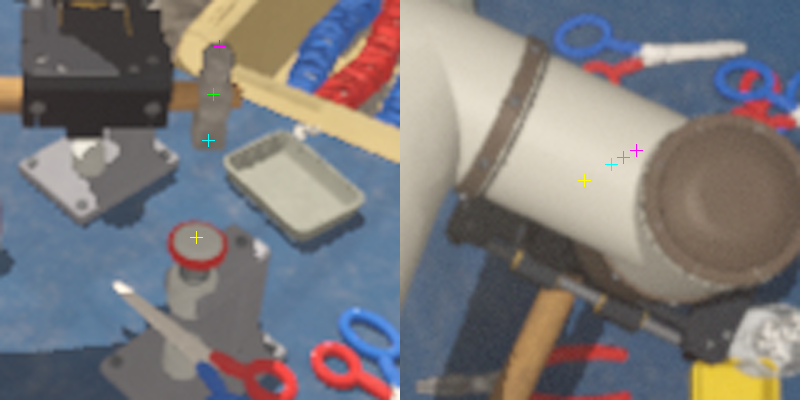

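In the side view the predicted head markers lie on the hammer head (213,94) and the punch marker on the red punch's top (196,237). Alignment is good, so I'll strike.

```bash
python3 - <<'E'
from h import *
r=env.move_straight([.3985,-.349,.097],rate=.3,force_limit=60)
s=env.read_state(); print(r,s["clock"],s["position"],s["force"],s["wrist_torque"],s["opening"])
r=env.move_straight([.3985,-.349,.088],rate=.05,force_limit=8)
s=env.read_state(); print(r,s["clock"],s["position"],s["force"],s["wrist_torque"])
p=env.grab_frame("side"); print("punch",[(round(d["score"],2),np.round(d["xyz"],3)) for d in env.search_frame(p,"red_top")[:1]])
cv2.imwrite("pics/k.png",cv2.resize(p["image"][200:320,250:400],(750,600),interpolation=2))
E
```

```text
False 22.275 [ 0.39922115 -0.34929112  0.09798084] [-0.65385108 -0.34658892 -1.12319342] [ 0.01117193  0.07904042 -0.00968148] 0.24731400734062153
False 22.6083 [ 0.4003881  -0.35011124  0.09008106] [-0.38438075 -0.55277427  4.29993022] [-0.12190749 -0.43414162 -0.03691838]
punch [(0.66, array([ 0.462, -0.389,  0.112]))]
```

The punch reads at z≈0.112 (fully down is 0.116), with more than the spring's force on it, so it is on its stop. I'll lift back to the hover and check numerically how far the haft turned.

```bash
python3 - <<'E'
from h import *
env.move_straight([.3985,-.349,.21],rate=.2)
s=env.read_state(); print(s["clock"],s["opening"],s["force"],s["wrist_torque"],s["position"])
p=env.grab_frame("side")
m=env.trace(p,"hammer_head")[0]["mask"]; vv,uu=np.nonzero(m); print(len(uu),uu.min(),uu.max(),vv.min(),vv.max())
H=uu>=322; print("head centroid",uu[H].mean(),vv[H].mean(),"pred",proj(p,[.4665,-.381,.26]))
for lo,hi in((200,215),(215,230),(230,250),(250,270),(305,322)):
    k=(uu>=lo)&(uu<hi)
    if k.sum()>20: print(lo,hi,uu[k].mean(),vv[k].mean())
d=np.array([np.cos(np.radians(25)),-np.sin(np.radians(25))])
for tilt in(0,5,10):
    t=np.radians(tilt) # head up positive
    g=np.array([.3985,-.349,.26]); print(tilt,[proj(p,g+np.r_[d*np.cos(t),np.sin(t)]*a).round(1).tolist() for a in(.075,.055,-.08,-.13,-.18)])
for t in ("red_top",): print(t,[(round(x["score"],2),np.round(x["xyz"],3)) for x in env.search_frame(p,t)[:1]])
E
```

```text
23.4667 0.24505752729327496 [-0.01857324  0.80663403 -3.39402512] [ 0.014716    0.01988166 -0.01306503] [ 0.39690759 -0.34775361  0.2076323 ]
1213 200 339 216 248
head centroid 329.85340314136124 232.5104712041885 pred [330.65404037 234.81796049]
200 215 207.42 243.39333333333335
215 230 221.95808383233532 242.2694610778443
230 250 239.6578947368421 240.8421052631579
250 270 259.41255605381167 239.08520179372198
305 322 319.6875 234.15625
0 [[330.6, 234.7], [320.3, 234.7], [250.9, 234.3], [225.0, 234.1], [199.2, 234.0]]
5 [[330.7, 232.2], [320.4, 232.8], [251.1, 237.0], [225.7, 238.5], [200.4, 240.1]]
10 [[330.6, 229.6], [320.3, 230.9], [251.7, 239.7], [226.8, 242.8], [202.2, 246.0]]
red_top [(0.79, array([ 0.466, -0.384,  0.139]))]
```

The punch is back up at z≈0.139. The haft has turned about 6.5° head-up in the fingers. I'll tilt the tool to compensate, hover over the rest and verify it is level.

```bash
cat >> h.py <<'E'
d3=np.array([.5585,-.8295,0])
def pose(h,tilt,sh=0):  # h: height of grasp point above its place
    ax=np.cross(d3,[0,0,-1]); M=Rn.from_rotvec(ax/np.linalg.norm(ax)*np.radians(tilt))*Rn.from_euler("xyz",[180,0,-56],degrees=True)
    g=np.array([.4195,.082,.05+h])+d3*sh
    return g+M.as_matrix()[:,2]*.0505, M.as_euler("xyz",degrees=True)
E
python3 - <<'E'
from h import *
P,o=pose(.17,6.5); print(P,o)
env.goto(P,o); s=env.read_state(); print(s["clock"],s["opening"],s["position"],s["tool_rot"])
p=env.grab_frame("side"); q=env.grab_frame("top")
g=np.array([.4195,.082,.22])
for x in(p,q):
    m=env.trace(x,"hammer_head")[0]["mask"]; vv,uu=np.nonzero(m); print(len(uu),uu.min(),uu.max(),vv.min(),vv.max())
    for u in range(uu.min(),uu.max()+1,5):
        k=abs(uu-u)<=1; print(u,round(vv[k].mean(),1) if k.any() else 0,k.sum()//3,end="; ")
    for t in(-5,0,5): print("\n",t,[proj(x,g+(d3*np.cos(np.radians(t))+[0,0,np.sin(np.radians(t))])*a).round(1).tolist() for a in(.075,.05,-.08,-.13,-.18)],end="")
    print("\nheadtop/bot",proj(x,g+d3*.075+[0,0,.036]),proj(x,g+d3*.075-[0,0,.036]))
E
```

```text
[0.41630718 0.08674207 0.16982462] [-179.99456194    6.49999773  -55.9996912 ]
25.2083 0.24530905415220172 [0.41653727 0.0863186  0.16988413] [-179.98865004    6.48248423  -56.02071882]
484 179 256 136 173
179 138.8 3; 184 139.7 7; 189 141.2 7; 194 142.7 7; 199 146.0 4; 204 148.6 1; 209 150.0 0; 214 0 0; 219 0 0; 224 0 0; 229 153.5 1; 234 154.8 6; 239 156.3 7; 244 158.0 7; 249 160.3 23; 254 161.8 21; 
 -5 [[250.7, 161.4], [243.1, 158.3], [205.7, 142.9], [192.0, 137.2], [178.8, 131.8]]
 0 [[250.7, 159.3], [243.1, 156.9], [205.8, 145.0], [192.4, 140.7], [179.3, 136.6]]
 5 [[250.6, 157.2], [243.0, 155.5], [206.2, 147.2], [192.9, 144.3], [180.2, 141.4]]
headtop/bot [250.33285051 147.50621447] [251.0906433  170.71536776]
934 108 208 201 268
108 262.1 3; 113 261.8 13; 118 259.2 14; 123 256.3 13; 128 252.8 13; 133 249.3 13; 138 246.5 13; 143 243.5 13; 148 240.2 12; 153 237.2 12; 158 234.8 10; 163 0 0; 168 0 0; 173 0 0; 178 0 0; 183 0 0; 188 214.0 3; 193 212.5 12; 198 208.7 15; 203 207.8 14; 208 206.8 6; 
 -5 [[201.2, 207.4], [192.0, 212.9], [142.8, 242.1], [123.4, 253.6], [103.6, 265.4]]
 0 [[201.0, 207.0], [191.8, 212.6], [143.4, 242.4], [124.4, 254.0], [105.3, 265.7]]
 5 [[200.6, 206.6], [191.6, 212.4], [144.1, 242.5], [125.8, 254.1], [107.5, 265.7]]
headtop/bot [199.44769292 204.71140419] [202.53098668 209.11596078]
```

It is level within about 1°, on the rest's line, and at most 3–4 mm low. I'll place it.

```bash
python3 - <<'E'
from h import *
P,o=pose(.03,6.5); print(env.move_straight(P,rate=.15,force_limit=10))
P,o=pose(.001,6.5); r=env.move_straight(P,rate=.05,force_limit=6)
s=env.read_state(); print(r,s["clock"],s["position"],P,s["force"],s["wrist_torque"])
E
```

```text
False
False 27.225 [0.41640384 0.08675024 0.00073212] [0.41630718 0.08674207 0.00082462] [ 0.11725235 -0.49004115 -2.61236505] [-0.18200482 -0.21629118 -0.01066761]
```

```bash
python3 - <<'E'
from h import *
env.gripper_to(.7); P,o=pose(.15,6.5)
z=Rn.from_euler("xyz",o,degrees=True).as_matrix()[:,2]; s=env.read_state()["position"]
env.move_straight(s-z*.15,rate=.15)
env.goto([.30,.40,.3],[180,0,-30]); env.dwell(.3)
s=env.read_state(); print(s["clock"],s["opening"],s["position"])
p=env.grab_frame("side"); q=env.grab_frame("top")
for x in(p,q):
    m=env.trace(x,"hammer_grip")[0]["mask"]; vv,uu=np.nonzero(m); r=cv2.minAreaRect(np.c_[uu,vv].astype(np.float32)); print(len(uu),np.round(r[0],1),np.round(r[1],1),round(r[2],1))
    X=np.array([unproj(x,a,.052)[:2] for a in zip(uu,vv)]); t=(X-[.4195,.082])@d3[:2]; n=(X-[.4195,.082])@np.array([.8295,.5585]); k=(t>-.17)&(t<.03)
    print("ends",t.min(),t.max(),"slope/off",np.polyfit(t[k],n[k],1))
    for th in("red_top","hammer_head","can","rivets","nippers"): print(th,[(round(a["score"],2),np.round(a["xyz"],3)) for a in env.search_frame(x,th)[:1]])
E
```

```text
31.05 0.700004491936645 [0.30044725 0.39948826 0.29984154]Traceback (most recent call last):
  File "<stdin>", line 9, in <module>
IndexError: list index out of range
```

```bash
python3 - <<'E'
from h import *
p=env.grab_frame("side"); q=env.grab_frame("top")
for x in(p,q):
    for nm in("hammer_grip","hammer_head","mallet"):
        r=env.trace(x,nm)
        if r: break
    print(nm,len(r))
    if r:
        m=r[0]["mask"]; vv,uu=np.nonzero(m)
        X=np.array([unproj(x,a,.052)[:2] for a in zip(uu,vv)]); t=(X-[.4195,.082])@d3[:2]; n=(X-[.4195,.082])@np.array([.8295,.5585]); k=(t>-.17)&(t<.03)
        print(len(uu),uu.min(),uu.max(),vv.min(),vv.max(),"ends",t.min(),t.max(),"slope/off",np.polyfit(t[k],n[k],1))
    for th in("red_top","hammer_head","can","rivets","nippers"): print(th,[(round(a["score"],2),np.round(a["xyz"],3)) for a in env.search_frame(x,th)[:1]])
E
```

```text
hammer_grip 1
467 188 257 185 218 ends -0.16927843933642006 0.10865457989961662 slope/off [-0.01662737 -0.00585932]
red_top [(0.76, array([ 0.469, -0.382,  0.136]))]
hammer_head [(0.73, array([0.41 , 0.088, 0.059]))]
can [(0.71, array([ 0.382, -0.218,  0.046]))]
rivets [(0.72, array([ 0.653, -0.262,  0.005]))]
nippers [(0.59, array([ 0.318, -0.377,  0.011]))]
hammer_grip 1
843 123 211 213 271 ends -0.18386974938841227 0.0860344768241998 slope/off [ 0.02052051 -0.00033909]
red_top [(0.62, array([ 0.468, -0.38 ,  0.139]))]
hammer_head [(0.77, array([0.392, 0.125, 0.056]))]
can [(0.54, array([ 0.382, -0.206,  0.064]))]
rivets [(0.7, array([ 0.646, -0.259,  0.001]))]
nippers [(0.74, array([ 0.315, -0.373,  0.01 ]))]
```

The hammer lies in its rest: its ends are at -0.184 and +0.086 m along the line, off-line by about 1°. The punch is up and the loose things have not moved. Handing in.

```bash
python3 -c "
from workcell import env
print(env.close_job())"
```

```text
the job is handed in; nothing more can be done
None
```

I struck the red punch down to its stop (it has sprung back up), laid the hammer back in its rest and handed the job in; no verdict came back, but camera readings before hand-in showed the hammer in place and the oil can, pliers and rivet tray where they were.

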